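# Ready the table easel for a canvas

### The job

Get the table easel ready for the next canvas: clear its ledge by laying the flat brush in the tray that already holds brushes and the thick pencil in the tray that already holds pencils. Then squeeze in the push button on the side of the canvas clamp on top of the mast, pull the clamp up along the mast past its first stop to the second one, at the top of its travel, and finish still holding it up there with the button pressed in, so that I can slip the canvas under it. Leave the other things on the table where they stand.

Things in the scene. Friction and masses are not known exactly. Their poses are not given: they have to be found in the camera images.
- easel: Small beech table easel, fixed to the table. Origin on the table at the mast's foot; x points to the easel's back, y along the ledge. Ledge: flat shelf in front of the mast, x -94 to 0, y +-150 mm, top 55 mm above the table, front lip 6 mm thick, 5 mm high. Low base (45 mm) x -100 to 160, y +-121 mm. The mast, 26 mm square, leans back (to +x) by 0.2 rad; two thin rods brace it behind.
- clamp_head: Canvas clamp on top of the mast: black plastic block 30 (x) x 36 (y) x 40 mm (along the mast), with an aluminium lip 32 mm out to the front at its bottom. Slides with the mast. Its origin is NOT in the block but on the mast axis 190 mm below the block's centre, along the mast; z along the mast, y as the easel's.
- clamp_grip (a point): Centre of the clamp block, at button height, 0.19 m above the table at the start, 0.28 m when up. z points up along the mast: pull this way. y is level, to the button's side. Pinch the clamp along y, one finger on the button, one on the plain far side (18 mm from this point): 44 mm wide with the button out, 38 mm with it in. Nothing stands beside it; 20 mm from here up to the block's top.
- button_face (a point): Centre of the outer face of the round grey push button (18 mm diameter) on the +y side of the clamp block (left, seen from the robot). Stands 8 mm out of the block when released, 2 mm when fully in; axes as clamp_grip. Pressed towards -y.
- release (a joint): Travel of the push button in m: 0 out, 0.006 fully in. Spring return: 3 N starts it, 6.6 N presses it fully in. It draws the pin that locks the mast; the mast is free once the button is more than 0.0045 in. Let go between stops, the pin rubs on the tube (the mast sticks or sinks) until it drops into a stop's hole. A grip of 15 to 30 N suits.
- mast (a joint): How far the mast with its clamp is pulled out along itself, in m: 0 lowest (locked there at the start), 0.050 first stop, 0.100 second stop, also the hard end of its travel. With the button kept in it runs freely past the first stop. The moving parts weigh 0.2 to 0.4 kg and sink by themselves when the button is in and nobody holds them; friction is about 1 N.
- brush: Short flat brush, 115 mm long, 20 mm wide at the wooden handle, 26 mm at the steel ferrule and the dark bristles, 10 mm thick. Origin: underside, at the middle of its length (on the handle 1.5 mm from the ferrule), near its centre of mass; x along the brush to the bristles, z up. 30 g. Lies flat on the ledge, roughly along it, on one side of the mast, about 88 mm from it.
- pencil: Thick hexagonal pencil, black lacquer, 10 mm across, 115 mm long, sharpened at one end. Origin: underside, middle of its length; x along it to the point, z up. 15 g. Lies on the ledge, roughly along it, on the other side of the mast.
- brush_tray: Open grey tray 190 (x) x 150 (y) x 30 mm high, walls and floor 4 mm, fixed to the table. Origin: centre of the underside, z up. Two brushes lie fixed in it side by side along its +y wall (they fill y from 16 to 70 mm, up to 14 mm high); the rest of the floor is free (middle of the free part: y = -27 mm).
- pencil_tray: Open grey tray just like the other. Three pencils lie fixed in it along its +y wall (they fill y from 27 to 65 mm, up to 14 mm high); the rest of the floor is free (its middle about y = -22 mm).
- brush_pot: Bystander: white pot of brushes, 84 mm across, 95 mm high (brushes to 180 mm), behind the easel to the left. Origin: centre of the underside.
- glue_bottle: Bystander: white glue bottle, 52 mm across, 130 mm high, behind the easel to the right. Origin: centre of the underside.
- paint_jar: Bystander: small paint jar, 52 mm across, 48 mm high, on the table between the robot and the easel. Origin: centre of the underside.

How it is judged:
By the outcome, as a careful person would: the job done as asked, in the order asked, and still so for the second after the job is handed in, while the arm keeps its last pose, push and grip.
It also fails if it takes over 69 s, if anything falls off the work surface, if the arm or the gripper's body presses on something with over 40 N, if the wrist force passes 120 N, or if a joint passes its speed limit or range.

### The arm

A 7-joint arm with a two-finger parallel gripper is mounted at the origin on the work surface. World frame = base frame: x ahead of the robot, y to its left, z up, the work surface at z = 0. Lengths are in m, angles in rad, forces in N, time in s.
With the tool pointing down it reaches from about 0.4 to 0.85 m from the base axis. Payload 10.4 kg.
Tool frame: the origin (TCP) lies on the centre line of the jaws, within the pads' length; the fingertips stand 22 mm ahead of it and the grasp point (between the pads) lies 3 mm ahead of it; z points along the fingers, y is the line along which they close (so a half turn about z gives the same grasp; the last joint's range is limited). The gripper opens to 87 mm and grips with 3 to 60 N. Pads are 19 mm wide; open, the fingers measure 117 mm over their backs; the gripper's body (75 mm by 190 mm) begins 51 mm behind the grasp point.
Start: joints at [-1.228, 0.332, -0.065, 1.46, 0.022, 1.35, -0.088], TCP at [0.224, 0.584, 0.245] pointing down, gripper open.
Joint ranges: [-2.6, 2.6], [-0.5, 2.12], [-1.47, 1.34], [0.16, 2.42], [-1.27, 4.41], [0.06, 2.06], [-2.6, 2.6]. Speed limits (rad/s): [2.22, 2.22, 2.79, 2.79, 3.14, 3.14, 3.14].

### API

Orientations are given as a unit quaternion [x, y, z, w].
In Python, from bench import r, eyes, job gives the robot as it stands (r), with the cameras (eyes) and the job (job).
- The arm moves only by the shell command python3 jog.py 'ROWS' [FORCE]. ROWS is a JSON list of rows, 1 to 12 of them, each an object with the fields tx, ty, tz (the shift in shares of 0.8 m (1.0 is 0.8 m)), yaw (a turn about the tool's z in normalised numbers (1 is 2 pi rad)), finger_gap (the finger opening in m); a field left out counts as zero (the opening has to be given); each row is the pose to reach, as a shift and turn from the pose commanded when the command began, along the tool's axes at that moment; what a row does not reach only later rows make up. A row lasts 1/10 s, in which the tool goes at most 0.05 m and 0.15 rad, less where a joint would pass 70% of its speed; a pose out of reach is approached as far as the arm can. The fingers move at their own pace and stop on an object; FORCE is the grip in N (left out, the last holds). Time passes only in rows, so rows that do not move let the fingers close. It prints the time, the measured TCP pose, the force, the opening and the grip force at its end. No shift or turn number may pass 1 either way. Input that does not fit is refused with a message, and nothing moves.
- r.read_state(): the state, without advancing time (a new reading comes with each control period).
- eyes.camera(name): name is "scene" or "top" or "wrist"; returns a dict with "img" (480x640x3 uint8, red, green, blue), "fx", "fy", "cx", "cy" (pixels), "k1" (the pictures are not rectified: a ray, as slopes to the right and down, at radius r is drawn at 1 + k1 r^2 times it, then the intrinsics apply), "pose" (4x4, takes a point from camera to world coordinates). Camera axes: x right, y down, z forward; pixel columns grow to the right and rows downward; lengths in m; the calibration is good to about 2 mm. A picture is of the moment at which its call begins. There is no depth.
- job.close_job(): hands the job in; it is judged then, once.
The state is a dict: "time": time; "joint_positions": joint angles; "joint_vel": joint speeds; "joint_torque": joint torques, N m; "ee_pos": TCP position; "eef_rot": TCP orientation; "ft_force": force on the tool from outside, world axes, zero at the start; "torque": the same for the moment, N m; "width": finger opening in m; "grip_force": force on a finger pad.
Only numpy, scipy, OpenCV 4.12 (cv2) and the standard library are available. Lean on these libraries where they do the work, as an engineer would, in place of code of your own. Each camera call takes 0.05 s, during which the arm holds its last target. There are 200 camera calls.

## Working session

There is one attempt and no reset: what is moved stays moved. The work goes in short steps, Python scripts to look and compute and a shell command to move; the robot and the scene stay as the last step left them, time stands still between calls to the robot, and variables do not carry over. Pictures are saved under pics/ and viewed, at most 10 in all, crops included, and the job is handed in when it is done.

```bash
ls; mkdir -p pics; cat > h.py <<'E'
import numpy as np, cv2
from scipy.spatial.transform import Rotation as R
from bench import r, eyes, job
def snap(n,f):
    c=eyes.camera(n); cv2.imwrite(f'pics/{f}.png',c['img'][:,:,::-1]); np.save(f'pics/{f}.npy',{k:c[k] for k in c},allow_pickle=True); return c
def load(f): return np.load(f'pics/{f}.npy',allow_pickle=True).item()
def ray(c,uv):
    uv=np.asarray(uv,float).reshape(-1,2); d=np.c_[(uv[:,0]-c['cx'])/c['fx'],(uv[:,1]-c['cy'])/c['fy']]
    s=d.copy()
    for _ in range(20): s=d/(1+c['k1']*(s**2).sum(1,keepdims=True))
    P=np.array(c['pose']); D=np.c_[s,np.ones(len(s))]@P[:3,:3].T
    return P[:3,3],D
def onz(c,uv,z):
    o,D=ray(c,uv); return o+D*((z-o[2])/D[:,2])[:,None]
def tri(c1,p1,c2,p2):
    o1,d1=ray(c1,p1);o2,d2=ray(c2,p2);out=[]
    for a,b in zip(d1,d2):
        t=np.linalg.lstsq(np.c_[a,-b],o2-o1,rcond=None)[0]
        x,y=o1+a*t[0],o2+b*t[1]; out.append(np.r_[(x+y)/2,np.linalg.norm(x-y)])
    return np.array(out)
def proj(c,X):
    P=np.linalg.inv(np.array(c['pose'])); q=np.atleast_2d(X)@P[:3,:3].T+P[:3,3]; s=q[:,:2]/q[:,2:]
    s=s*(1+c['k1']*(s**2).sum(1,keepdims=True)); return s*[c['fx'],c['fy']]+[c['cx'],c['cy']]
def tool(target):
    s=r.read_state(); return R.from_quat(s['eef_rot']).inv().apply(np.array(target)-s['ee_pos'])
E
python3 - <<'E'
from h import *
for n in ['scene','top','wrist']:
    c=snap(n,n+'0'); print(n,c['fx'],c['k1'],np.round(c['pose'],3).tolist())
s=r.read_state(); print(s['ee_pos'],s['eef_rot'],s['width'],R.from_quat(s['eef_rot']).as_matrix().round(3))
E
```

```text
bench.py
jog.py
pics
scene 614.7826783033938 -0.08852565196310232 [[-0.798, 0.388, -0.461, 1.089], [0.603, 0.537, -0.591, 0.666], [0.018, -0.749, -0.662, 0.877], [0.0, 0.0, 0.0, 1.0]]
top 465.8245979616698 -0.09831573322821631 [[0.016, -0.975, 0.222, 0.375], [-1.0, -0.015, 0.008, -0.015], [-0.004, -0.222, -0.975, 1.047], [0.0, 0.0, 0.0, 1.0]]
wrist 359.3738239661416 -0.021965622184517926 [[0.358, 0.89, 0.282, 0.144], [0.934, -0.341, -0.11, 0.614], [-0.002, 0.303, -0.953, 0.383], [0.0, 0.0, 0.0, 1.0]]
[0.22344443 0.58341518 0.24393549] [ 1.81854862e-01  9.83325237e-01 -5.30626175e-04 -7.59926807e-05] 0.08690468213467338 [[-0.934  0.358 -0.   ]
 [ 0.358  0.934 -0.001]
 [-0.    -0.001 -1.   ]]
```

View pics/scene0.png

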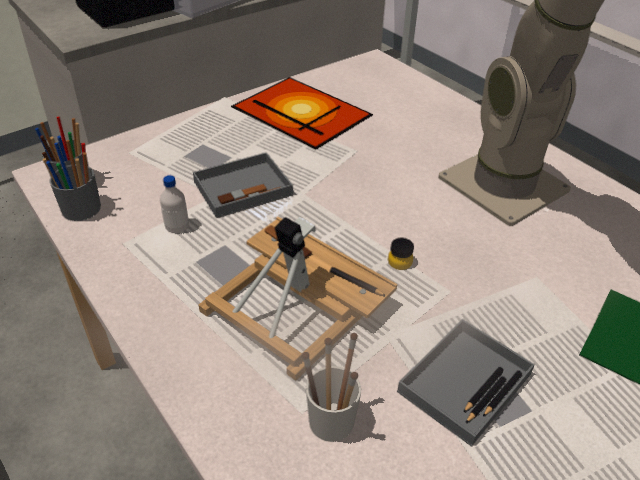

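View pics/top0.png

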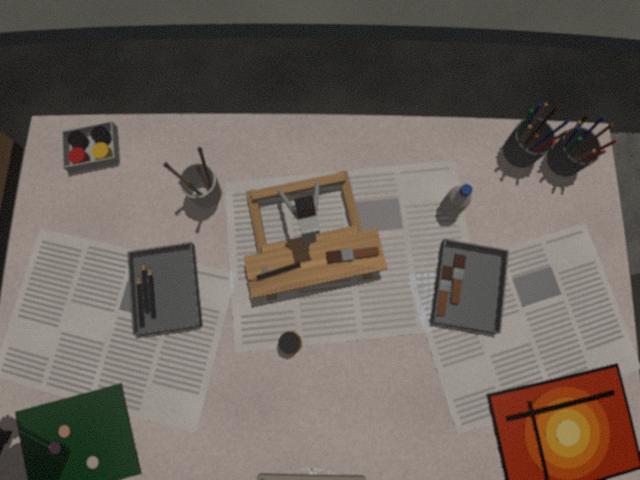

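The scene view shows the clamp at about (290,238), the pencil at (355,280), the brush partly hidden at (275,232), the brush tray at (243,184) and the pencil tray at (467,378). The top view shows the pencil at (280,270), the brush at (352,255), the pencil tray at (165,289) and the brush tray at (469,287). Next I'll look at enlarged crops.

```bash
python3 - <<'E'
from h import *
t=load('top0')['img'][165:305,235:395,::-1]; s=load('scene0')['img'][205:345,235:405,::-1]
cv2.imwrite('pics/c1.png',cv2.resize(t,None,fx=4,fy=4,interpolation=cv2.INTER_CUBIC))
cv2.imwrite('pics/c2.png',cv2.resize(s,None,fx=4,fy=4,interpolation=cv2.INTER_CUBIC))
E
```

```text
(no output)
```

View pics/c1.png

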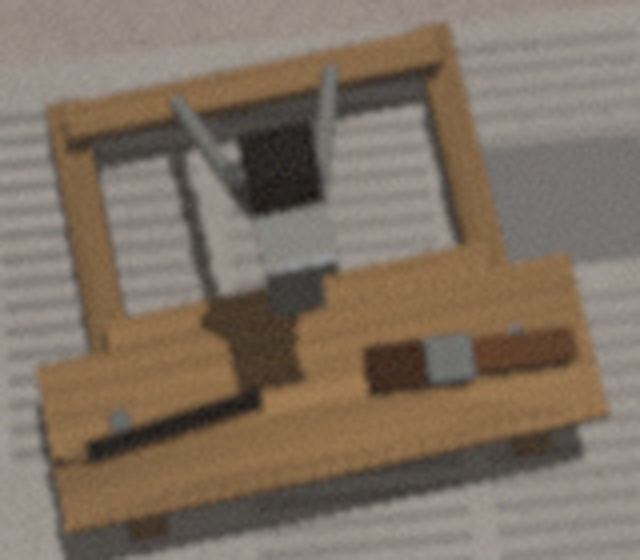

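View pics/c2.png

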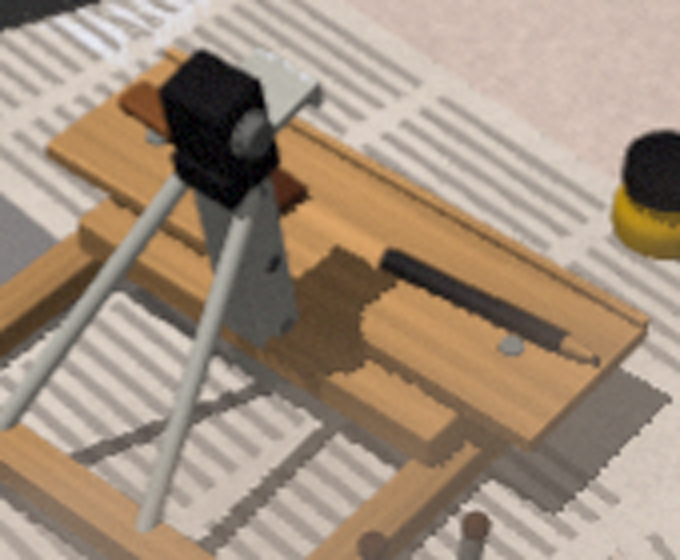

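Crop c1: the ledge corners, the pencil from (88,448) to (262,398), and the brush with bristles on the left (366–425), ferrule at 450 and handle to 575. Crop c2: the button is at (253,132), the pencil runs from (385,260) to (598,360), and the ledge corners are clear.

```bash
python3 - <<'E'
from h import *
T=load('top0');S=load('scene0')
t=lambda p:np.array(p)/4+[235,165]-.375; s=lambda p:np.array(p)/4+[235,205]-.375
n=['ledgeFL','BL','BR','FR','pen_blunt','pen_tip']
tp=t([(65,528),(40,366),(572,255),(607,412),(260,399),(88,449)]); sp=s([(648,322),(530,443),(48,150),(175,50),(388,258),(600,361)])
for k,x in zip(n,tri(T,tp,S,sp)): print(k,x.round(4))
print('ledge z.055',onz(T,tp[:4],.055).round(4).tolist(), onz(S,sp[:4],.055).round(4).tolist())
print('brush',onz(T,t([(366,370),(425,362),(475,356),(575,345)]),.065).round(4).tolist())
# trays: rim corners top & scene
def quad(c,roi,ok):
    x0,y0,x1,y1=roi; im=c['img'][y0:y1,x0:x1].astype(int); m=((im.max(2)<125)&(im.max(2)-im.min(2)<25)).astype('u1')
    m=cv2.morphologyEx(m,cv2.MORPH_CLOSE,np.ones((3,3),'u1'));m=cv2.morphologyEx(m,cv2.MORPH_OPEN,np.ones((5,5),'u1'))
    cs=max(cv2.findContours(m,0,2)[0],key=cv2.contourArea); print(ok,cv2.contourArea(cs)); return cv2.approxPolyDP(cv2.convexHull(cs),6,True)[:,0]+[x0,y0]
for k,a,b in [('brush_tray',(420,230,520,345),(180,145,305,225)),('pencil_tray',(118,235,212,345),(390,315,545,450))]:
    q=quad(T,a,k); print(q.tolist(),onz(T,q,.03).round(3).tolist()); q=quad(S,b,k); print(q.tolist(),onz(S,q,.03).round(3).tolist())
E
```

```text
ledgeFL [0.4855 0.1348 0.0592 0.0006]
BL [0.5741 0.1542 0.0529 0.0008]
BR [ 0.6418 -0.1371  0.0502  0.0009]
FR [ 5.525e-01 -1.542e-01  5.990e-02  1.000e-04]
pen_blunt [0.5572 0.0322 0.0603 0.0017]
pen_tip [0.523  0.1313 0.0553 0.0166]
ledge z.055 [[0.4858, 0.1357, 0.055], [0.5739, 0.1535, 0.055], [0.6409, -0.1369, 0.055], [0.5533, -0.1548, 0.055]] [[0.4827, 0.1319, 0.055], [0.5751, 0.1558, 0.055], [0.6442, -0.132, 0.055], [0.5493, -0.1591, 0.055]]
brush [[0.5725, -0.024, 0.065], [0.5774, -0.0557, 0.065], [0.5811, -0.0826, 0.065], [0.588, -0.1366, 0.065]]
brush_tray 6171.0
[[443, 239], [508, 251], [494, 336], [429, 325]] [[0.625, -0.288, 0.03], [0.6, -0.437, 0.03], [0.41, -0.393, 0.03], [0.433, -0.25, 0.03]]
brush_tray 3996.0
[[292, 184], [292, 195], [216, 217], [194, 172], [267, 154]] [[0.441, -0.264, 0.03], [0.464, -0.23, 0.03], [0.641, -0.263, 0.03], [0.6, -0.437, 0.03], [0.42, -0.4, 0.03]]
pencil_tray 6244.5
[[193, 243], [202, 326], [135, 338], [120, 309], [127, 252]] [[0.607, 0.277, 0.03], [0.422, 0.244, 0.03], [0.392, 0.391, 0.03], [0.454, 0.431, 0.03], [0.584, 0.429, 0.03]]
pencil_tray 9329.5
[[460, 323], [532, 364], [531, 378], [476, 444], [398, 392]] [[0.436, 0.254, 0.03], [0.403, 0.394, 0.03], [0.428, 0.411, 0.03], [0.594, 0.438, 0.03], [0.626, 0.296, 0.03]]
```

Careful with the scale: shifts go in shares of 0.8 m and turns go in shares of 2 pi rad. That gives: -0.475 m is -0.5938, -0.355 m is -0.4438, 0.87 rad is 0.1385.

```bash
python3 jog.py '[{"tx": -0.15, "ty": -0.1125, "yaw": 0.035, "finger_gap": 0.087}, {"tx": -0.3, "ty": -0.225, "yaw": 0.07, "finger_gap": 0.087}, {"tx": -0.45, "ty": -0.3375, "yaw": 0.105, "finger_gap": 0.06}, {"tx": -0.5938, "ty": -0.4438, "yaw": 0.1385, "finger_gap": 0.06}, {"tx": -0.5938, "ty": -0.4438, "yaw": 0.1385, "finger_gap": 0.06}, {"tx": -0.5938, "ty": -0.4438, "yaw": 0.1385, "finger_gap": 0.06}, {"tx": -0.5938, "ty": -0.4438, "yaw": 0.1385, "finger_gap": 0.06}, {"tx": -0.5938, "ty": -0.4438, "yaw": 0.1385, "finger_gap": 0.06}, {"tx": -0.5938, "ty": -0.4438, "yaw": 0.1385, "finger_gap": 0.06}, {"tx": -0.5938, "ty": -0.4438, "yaw": 0.1385, "finger_gap": 0.06}, {"tx": -0.5938, "ty": -0.4438, "yaw": 0.1385, "finger_gap": 0.06}, {"tx": -0.5938, "ty": -0.4438, "yaw": 0.1385, "finger_gap": 0.06}]'
python3 jog.py '[{"finger_gap": 0.06}, {"finger_gap": 0.06}, {"finger_gap": 0.06}]'
python3 - <<'E'
from h import *
snap('wrist','w1'); s=r.read_state(); print(s['ee_pos'],R.from_quat(s['eef_rot']).as_matrix().round(3).tolist(),s['joint_positions'])
E
```

```text
time: 1.35
ee_pos: [0.541, 0.0796, 0.2446]
eef_rot: [0.58, 0.815, 0.0, 0.0]
ft_force: [0.9, 0.4, 0.3]
width: 0.0602
grip_force: 0.0
time: 1.65
ee_pos: [0.5397, 0.0834, 0.2443]
eef_rot: [0.579, 0.816, -0.0, -0.0]
ft_force: [0.4, 0.7, 1.1]
width: 0.06
grip_force: 0.0
[0.53963235 0.08367215 0.24439014] [[-0.331, 0.944, -0.0], [0.944, 0.331, 0.0], [0.001, -0.0, -1.0]] [-0.64229856  0.1579078   0.45398683  1.69478829 -0.07211305  1.30566737
  0.16286985]
```

Converted, -0.171 m is -0.2138, -0.15 m is -0.1875, 0.2 rad is 0.0318.

```bash
python3 jog.py '[{"tx": -0.0625, "ty": -0.0063, "yaw": 0.0159, "finger_gap": 0.06}, {"tx": -0.125, "ty": -0.0125, "yaw": 0.0318, "finger_gap": 0.06}, {"tx": -0.1875, "ty": -0.0188, "yaw": 0.0318, "finger_gap": 0.06}, {"tx": -0.2138, "ty": -0.0213, "yaw": 0.0318, "finger_gap": 0.06}, {"tx": -0.2138, "ty": -0.0213, "yaw": 0.0318, "finger_gap": 0.06}, {"tx": -0.2138, "ty": -0.0213, "yaw": 0.0318, "finger_gap": 0.06}, {"tx": -0.2138, "ty": -0.0213, "yaw": 0.0318, "finger_gap": 0.06}]'
python3 - <<'E'
from h import *
a=snap('wrist','w2')['img']; b=load('w1')['img']; cv2.imwrite('pics/w12.png',cv2.resize(np.hstack([b,a])[:,:,::-1],(800,300),interpolation=cv2.INTER_AREA))
E
```

```text
time: 2.4
ee_pos: [0.5803, -0.0824, 0.2444]
eef_rot: [0.657, 0.754, 0.0, -0.0]
ft_force: [-0.4, 1.0, -0.4]
width: 0.06
grip_force: 0.0
```

View pics/w12.png

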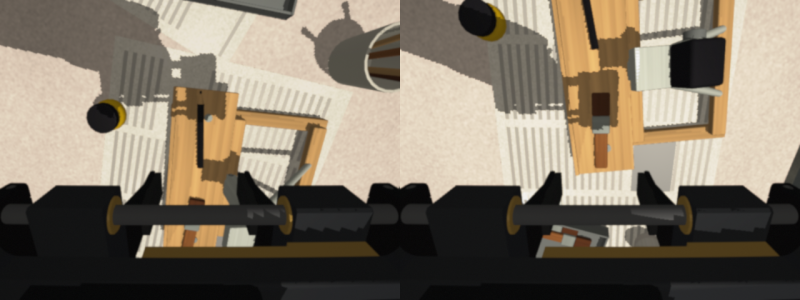

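In w2 the brush runs from about (320,147) to (320,268) at full resolution, with a shadow around the bristles. In w1 the pencil runs from about (320,168) to (320,268). I'll crop both closely.

```bash
python3 - <<'E'
from h import *
a=load('w2')['img'][130:280,270:370,::-1]; b=load('w1')['img'][135:285,270:370,::-1]
cv2.imwrite('pics/c3.png',cv2.resize(np.hstack([a,b]),None,fx=4,fy=4,interpolation=cv2.INTER_CUBIC))
E
```

```text
(no output)
```

View pics/c3.png

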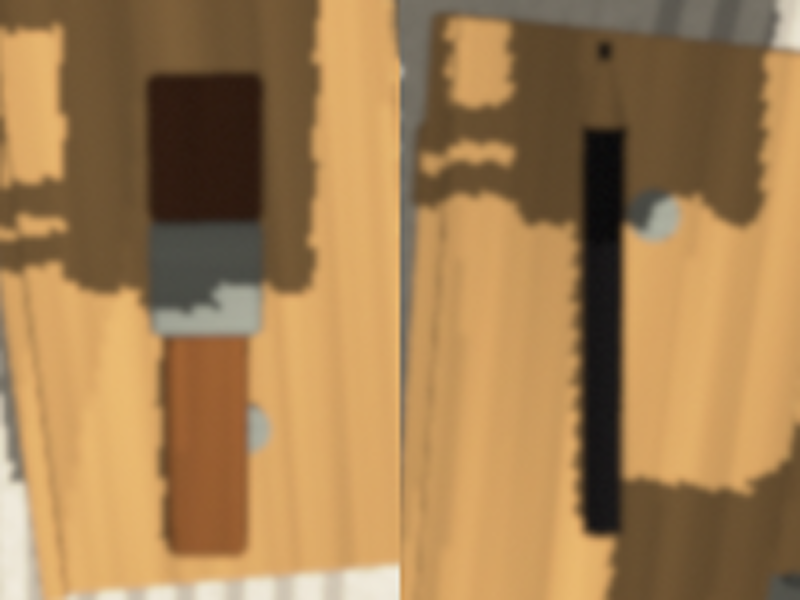

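The c3 crop is clear. The brush runs from bristle end (205,73) through ferrule/handle edge (206,336) to handle end (207,553). The pencil (right half, minus 400) runs from tip (205,50) to blunt end (201,533).

```bash
python3 - <<'E'
from h import *
T=load('top0');S=load('scene0');W1=load('w1');W2=load('w2')
t=lambda p:np.array(p)/4+[235,165]-.375; s=lambda p:np.array(p)/4+[235,205]-.375
w2=lambda p:np.array(p,float)/4+[270,130]-.375; w1=lambda p:np.array(p,float)/4+[270,135]-.375
b=w2([(205,73),(206,336),(207,553)]); p=w1([(205,50),(201,533)])
print('brush .065',onz(W2,b,.065).round(4).tolist()); print('pencil .060',onz(W1,p,.06).round(4).tolist())
print('tri brush top',tri(T,t([(366,370),(475,356),(575,345)]),W2,b).round(4).tolist())
print('tri pen scene',tri(S,s([(598,361),(388,262)]),W1,p).round(4).tolist())
# pencil blunt end in w2
g=W2['img'][0:90,280:345].max(2); m=(g<45).astype('u1'); n,l,st,ce=cv2.connectedComponentsWithStats(m); 
for i in range(1,n):
    if st[i,4]>40: print(st[i])
bl=proj(W2,onz(W1,p,.06)); print(bl.round(1).tolist())
# clamp: button in scene (253,132); 
print(R.from_quat(r.read_state()['eef_rot']).as_matrix().round(3).tolist(), r.read_state()['ee_pos'])
E
```

```text
brush .065 [[0.573, -0.0228, 0.065], [0.5814, -0.0811, 0.065], [0.5891, -0.1344, 0.065]]
pencil .060 [[0.5207, 0.1407, 0.06], [0.5579, 0.0317, 0.06]]
tri brush top [[0.5732, -0.0236, 0.0609, 0.001], [0.5819, -0.0827, 0.06, 0.0008], [0.5896, -0.1376, 0.0576, 0.0]]
tri pen scene [[0.521, 0.1403, 0.0599, 0.0011], [0.558, 0.0314, 0.058, 0.0009]]
[ 13   0  24  78 732]
[[282.1, -81.9], [312.1, 78.9]]
[[-0.138, 0.99, -0.0], [0.99, 0.138, 0.001], [0.001, 0.0, -1.0]] [ 0.58035288 -0.08253252  0.24448942]
```

```bash
python3 jog.py '[{"tx": -0.01, "ty": 0.0025, "tz": 0.05, "finger_gap": 0.045}, {"tx": -0.01, "ty": 0.0025, "tz": 0.1, "finger_gap": 0.045}, {"tx": -0.01, "ty": 0.0025, "tz": 0.15, "finger_gap": 0.045}, {"tx": -0.01, "ty": 0.0025, "tz": 0.1813, "finger_gap": 0.045}, {"tx": -0.01, "ty": 0.0025, "tz": 0.1938, "finger_gap": 0.045}, {"tx": -0.01, "ty": 0.0025, "tz": 0.2, "finger_gap": 0.045}, {"tx": -0.01, "ty": 0.0025, "tz": 0.205, "finger_gap": 0.045}, {"tx": -0.01, "ty": 0.0025, "tz": 0.2063, "finger_gap": 0.045}, {"tx": -0.01, "ty": 0.0025, "tz": 0.2063, "finger_gap": 0.045}]' 15
python3 jog.py '[{"finger_gap": 0.01}, {"finger_gap": 0.01}, {"finger_gap": 0.01}, {"finger_gap": 0.01}, {"finger_gap": 0.01}, {"finger_gap": 0.01}]' 15
```

```text
time: 3.35
ee_pos: [0.5839, -0.0924, 0.0804]
eef_rot: [0.658, 0.753, 0.001, 0.0]
ft_force: [-0.1, 0.9, 1.0]
width: 0.0448
grip_force: 0.0
time: 3.95
ee_pos: [0.5834, -0.0925, 0.0796]
eef_rot: [0.658, 0.753, 0.0, 0.0]
ft_force: [-0.4, 0.1, 1.2]
width: 0.02
grip_force: 15.0
```

Converted, -0.267 m is -0.3338, -0.16 m is -0.2, -1.265 rad is -0.2013.

```bash
python3 jog.py '[{"tz": -0.05, "finger_gap": 0.01}, {"tz": -0.1, "finger_gap": 0.01}, {"tx": -0.05, "ty": -0.0125, "tz": -0.1125, "yaw": -0.0239, "finger_gap": 0.01}, {"tx": -0.1, "ty": -0.0375, "tz": -0.1125, "yaw": -0.0477, "finger_gap": 0.01}, {"tx": -0.15, "ty": -0.0563, "tz": -0.1125, "yaw": -0.0716, "finger_gap": 0.01}, {"tx": -0.2, "ty": -0.075, "tz": -0.1125, "yaw": -0.0955, "finger_gap": 0.01}, {"tx": -0.25, "ty": -0.0938, "tz": -0.1125, "yaw": -0.1194, "finger_gap": 0.01}, {"tx": -0.2938, "ty": -0.1125, "tz": -0.1125, "yaw": -0.1432, "finger_gap": 0.01}, {"tx": -0.3338, "ty": -0.1225, "tz": -0.1125, "yaw": -0.1671, "finger_gap": 0.01}, {"tx": -0.3338, "ty": -0.1225, "tz": -0.1125, "yaw": -0.191, "finger_gap": 0.01}, {"tx": -0.3338, "ty": -0.1225, "tz": -0.1125, "yaw": -0.2013, "finger_gap": 0.01}, {"tx": -0.3338, "ty": -0.1225, "tz": -0.1125, "yaw": -0.2013, "finger_gap": 0.01}]'
python3 jog.py '[{"finger_gap": 0.01}, {"finger_gap": 0.01}, {"finger_gap": 0.01}]'
python3 - <<'E'
from h import *
c=snap('wrist','w3'); t=snap('top','t3'); 
a=cv2.resize(t['img'][220:350,410:530],(480,520),interpolation=cv2.INTER_CUBIC); b=cv2.resize(c['img'][:320,160:480],(320,320)); b=np.vstack([b,np.zeros((200,320,3),'u1')])
cv2.imwrite('pics/c4.png',np.hstack([a,b])[:,:,::-1]); print(r.read_state()['joint_positions'])
E
```

```text
time: 5.15
ee_pos: [0.5219, -0.3705, 0.1692]
eef_rot: [0.085, 0.996, 0.0, -0.0]
ft_force: [-0.6, 0.3, -0.8]
width: 0.0195
grip_force: 15.0
time: 5.45
ee_pos: [0.5223, -0.37, 0.1695]
eef_rot: [0.086, 0.996, 0.0, -0.0]
ft_force: [0.0, 0.3, 0.2]
width: 0.0199
grip_force: 15.0
[ 0.19834114  0.4355762   0.45835992  1.53620314 -0.20043313  1.21669495
  2.08901412]
```

View pics/c4.png

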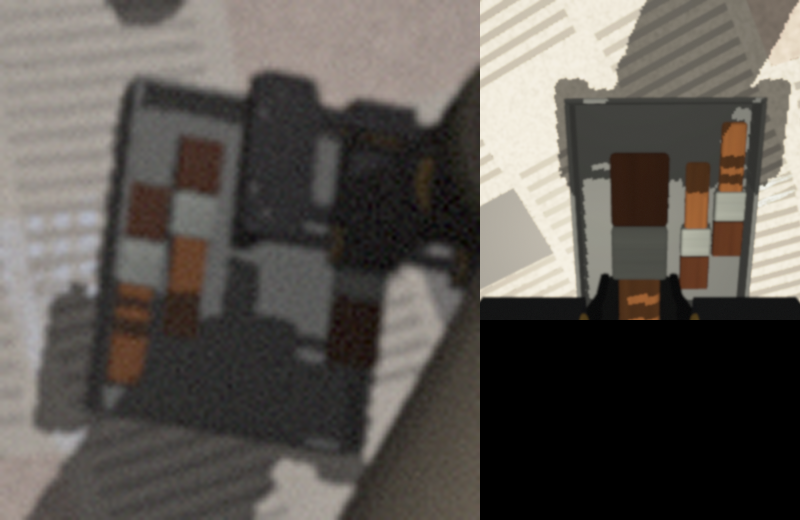

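The brush is held aligned with the tray. In the wrist crop the near rim corners are at (567,100) and (765,98), and the fixed brushes' inner edge is at (681,288).

```bash
python3 - <<'E'
from h import *
c=load('w3'); A=onz(c,[(247,100),(445,98)],.03); B=onz(c,[(361,288),(364,165)],.014); ax=np.array([.986,-.165]); y=np.array([.165,.986])
s=r.read_state(); print(s['ee_pos'][:2]@y, A[:,:2]@y, B[:,:2]@y, A[:,:2]@ax, s['ee_pos'][:2]@ax, A,B)
E
```

```text
-0.2786655436088921 [-0.33017823 -0.18525824] [-0.24037422 -0.24116352] [0.47818019 0.47753093] 0.5760557008027463 [[ 0.41724785 -0.40468978  0.03      ]
 [ 0.44053295 -0.2616087   0.03      ]] [[ 0.59017546 -0.34254885  0.014     ]
 [ 0.48104883 -0.32508781  0.014     ]]
```

Converted, 0.138 m is 0.1725, -0.005 m is -0.0063.

```bash
python3 jog.py '[{"ty": -0.0063, "tz": 0.05, "finger_gap": 0.01}, {"ty": -0.0063, "tz": 0.1, "finger_gap": 0.01}, {"ty": -0.0063, "tz": 0.1375, "finger_gap": 0.01}, {"ty": -0.0063, "tz": 0.1563, "finger_gap": 0.01}, {"ty": -0.0063, "tz": 0.165, "finger_gap": 0.01}, {"ty": -0.0063, "tz": 0.1713, "finger_gap": 0.01}, {"ty": -0.0063, "tz": 0.1725, "finger_gap": 0.01}, {"ty": -0.0063, "tz": 0.1725, "finger_gap": 0.01}]'
python3 jog.py '[{"finger_gap": 0.034}, {"finger_gap": 0.034}, {"finger_gap": 0.034}]'
python3 jog.py '[{"tz": -0.0375, "finger_gap": 0.034}, {"tz": -0.1, "finger_gap": 0.034}, {"tz": -0.1625, "finger_gap": 0.034}, {"tz": -0.225, "finger_gap": 0.034}, {"tz": -0.275, "finger_gap": 0.034}, {"tz": -0.275, "finger_gap": 0.034}]'
python3 - <<'E'
from h import *
snap('wrist','w4'); print(r.read_state()['ee_pos'])
E
```

```text
time: 6.35
ee_pos: [0.5219, -0.3756, 0.0326]
eef_rot: [0.085, 0.996, -0.0, 0.001]
ft_force: [0.8, 0.3, 0.2]
width: 0.0197
grip_force: 15.0
time: 6.65
ee_pos: [0.5215, -0.3752, 0.0319]
eef_rot: [0.085, 0.996, -0.0, 0.0]
ft_force: [-0.5, 0.3, 0.2]
width: 0.032
grip_force: 0.0
time: 7.25
ee_pos: [0.523, -0.3769, 0.2584]
eef_rot: [0.085, 0.996, -0.002, 0.005]
ft_force: [0.7, -0.2, 0.7]
width: 0.0338
grip_force: 0.0
[ 0.522265   -0.37614279  0.25491464]
```

Converted, 0.458 m is 0.5725, 0.0616 m is 0.077, 1.073 rad is 0.1708.

```bash
python3 jog.py '[{"tx": 0.0075, "ty": 0.0563, "yaw": 0.0239, "finger_gap": 0.034}, {"tx": 0.015, "ty": 0.1125, "yaw": 0.0477, "finger_gap": 0.034}, {"tx": 0.0225, "ty": 0.1688, "yaw": 0.0716, "finger_gap": 0.034}, {"tx": 0.03, "ty": 0.225, "yaw": 0.0955, "finger_gap": 0.034}, {"tx": 0.0375, "ty": 0.2813, "yaw": 0.1194, "finger_gap": 0.034}, {"tx": 0.045, "ty": 0.3375, "yaw": 0.1432, "finger_gap": 0.034}, {"tx": 0.0525, "ty": 0.3938, "yaw": 0.1708, "finger_gap": 0.034}, {"tx": 0.06, "ty": 0.45, "yaw": 0.1708, "finger_gap": 0.034}, {"tx": 0.0675, "ty": 0.5063, "yaw": 0.1708, "finger_gap": 0.034}, {"tx": 0.077, "ty": 0.5725, "yaw": 0.1708, "finger_gap": 0.034}, {"tx": 0.077, "ty": 0.5725, "yaw": 0.1708, "finger_gap": 0.034}, {"tx": 0.077, "ty": 0.5725, "yaw": 0.1708, "finger_gap": 0.034}]'
python3 jog.py '[{"finger_gap": 0.034}, {"finger_gap": 0.034}]'
python3 - <<'E'
from h import *
c=snap('wrist','w5'); s=r.read_state(); print(R.from_quat(s['eef_rot']).as_matrix().round(3).tolist(),s['ee_pos'])
g=c['img'][120:290,270:370]; m=((g.max(2)<50)).astype('u1'); n,l,st,ce=cv2.connectedComponentsWithStats(m)
for i in range(1,n):
    if st[i,4]>150: 
        pts=np.argwhere(l==i)[:,::-1]+[270,120]; a=pts[pts[:,1]<pts[:,1].min()+4].mean(0); b=pts[pts[:,1]>pts[:,1].max()-4].mean(0); print(st[i],onz(c,[a,b],.06).round(4).tolist())
# brush in tray check w4
c=load('w4'); g=c['img'].astype(int); ax=np.array([.986,-.165]); y=np.array([.165,.986])
m=((g[:,:,0]-g[:,:,2]>20)&(g.max(2)<190)).astype('u1'); n,l,st,ce=cv2.connectedComponentsWithStats(m)
for i in range(1,n):
    if st[i,4]>100: x,yy,w,h,_=st[i]; P=onz(c,[(x,yy),(x+w,yy+h)],.014)[:,:2]; print('w4',st[i],(P@ax).round(3),(P@y).round(3))
E
```

```text
time: 8.5
ee_pos: [0.5378, 0.0882, 0.2503]
eef_rot: [0.581, 0.814, -0.001, -0.001]
ft_force: [-0.0, -1.6, 0.3]
width: 0.0342
grip_force: 0.0
time: 8.7
ee_pos: [0.5385, 0.0846, 0.2513]
eef_rot: [0.584, 0.812, -0.0, 0.0]
ft_force: [0.3, -0.1, -0.3]
width: 0.034
grip_force: 0.0
[[-0.319, 0.948, -0.0], [0.948, 0.319, -0.0], [-0.0, -0.0, -1.0]] [0.53857087 0.0847653  0.25138458]
[ 46  48  10  98 788] [[0.5269, 0.1224, 0.06], [0.5573, 0.0348, 0.06]]
[  0 154  14  16 176] [[0.5159, 0.0061, 0.06], [0.522, -0.005, 0.06]]
[ 84 154  16  16 221] [[0.6025, 0.0355, 0.06], [0.6042, 0.0226, 0.06]]
w4 [   0    0  145   73 4911] [0.384 0.451] [-0.588 -0.457]
w4 [152   0  32  19 143] [0.388 0.404] [-0.441 -0.413]
w4 [159   0  54  32 243] [0.388 0.416] [-0.435 -0.386]
w4 [167   0  74  45 303] [0.388 0.427] [-0.427 -0.36 ]
w4 [415   0  36  71 170] [0.39  0.451] [-0.195 -0.155]
w4 [174   6  81  51 228] [0.393 0.438] [-0.421 -0.347]
w4 [ 56  23  65  40 286] [0.405 0.442] [-0.537 -0.48 ]
w4 [ 64  24  77  51 422] [0.406 0.453] [-0.529 -0.461]
w4 [579  29  61  23 324] [0.414 0.433] [-0.035  0.03 ]
w4 [ 71  37
[... 1889 characters left out ...]
35 154] [0.57 0.61] [-0.568 -0.507]
w4 [383 196  26  28 668] [0.577 0.608] [-0.216 -0.186]
w4 [ 69 208  51  29 119] [0.588 0.622] [-0.564 -0.512]
w4 [  0 211 136 117 274] [0.591 0.742] [-0.644 -0.514]
w4 [476 221  62  20 162] [0.605 0.629] [-0.111 -0.037]
w4 [358 224  24  27 614] [0.608 0.641] [-0.242 -0.214]
w4 [478 231  65  32 324] [0.617 0.657] [-0.107 -0.026]
w4 [283 278  73  51 207] [0.674 0.743] [-0.328 -0.241]
w4 [225 285  38  91 715] [0.683 0.814] [-0.397 -0.36 ]
w4 [137 295 101   2 101] [0.696 0.699] [-0.505 -0.383]
w4 [395 313  18  63 632] [0.721 0.815] [-0.194 -0.165]
w4 [ 68 359  46  53 219] [0.789 0.875] [-0.611 -0.568]
w4 [ 167  359  410   54 8241] [0.788 0.88 ] [-0.482  0.066]
```

Converted, 0.172 m is 0.215, 0.001 m is 0.0013.

```bash
python3 jog.py '[{"tx": 0.0013, "ty": 0.0013, "tz": 0.05, "finger_gap": 0.034}, {"tx": 0.0013, "ty": 0.0013, "tz": 0.1, "finger_gap": 0.034}, {"tx": 0.0013, "ty": 0.0013, "tz": 0.15, "finger_gap": 0.034}, {"tx": 0.0013, "ty": 0.0013, "tz": 0.1875, "finger_gap": 0.034}, {"tx": 0.0013, "ty": 0.0013, "tz": 0.2025, "finger_gap": 0.034}, {"tx": 0.0013, "ty": 0.0013, "tz": 0.21, "finger_gap": 0.034}, {"tx": 0.0013, "ty": 0.0013, "tz": 0.215, "finger_gap": 0.034}, {"tx": 0.0013, "ty": 0.0013, "tz": 0.215, "finger_gap": 0.034}]' 12
python3 jog.py '[{"finger_gap": 0.004}, {"finger_gap": 0.004}, {"finger_gap": 0.004}, {"finger_gap": 0.004}, {"finger_gap": 0.004}]' 12
python3 - <<'E'
from h import *
s=r.read_state(); print(R.from_quat(s['eef_rot']).as_matrix().round(3).tolist(),s['ee_pos'],s['joint_positions'])
E
```

```text
time: 9.55
ee_pos: [0.5398, 0.0879, 0.0805]
eef_rot: [0.583, 0.813, 0.001, 0.0]
ft_force: [-0.1, 0.9, 0.8]
width: 0.034
grip_force: 0.0
time: 10.05
ee_pos: [0.5393, 0.088, 0.0798]
eef_rot: [0.583, 0.813, 0.0, 0.0]
ft_force: [-0.8, 0.0, 1.8]
width: 0.0104
grip_force: 12.0
[[-0.321, 0.947, 0.0], [0.947, 0.321, 0.0], [0.0, 0.0, -1.0]] [0.53927029 0.08799698 0.07984299] [-0.49893243  0.31995914  0.29468795  1.86606942 -0.111114    0.97091963
  0.17153108]
```

Converted, 0.224 m is 0.28, 0.16 m is 0.2, -1.414 rad is -0.225.

```bash
python3 jog.py '[{"tz": -0.05, "finger_gap": 0.004}, {"tz": -0.1, "finger_gap": 0.004}, {"tx": 0.05, "ty": 0.0088, "tz": -0.1125, "yaw": -0.0239, "finger_gap": 0.004}, {"tx": 0.1, "ty": 0.0175, "tz": -0.1125, "yaw": -0.0477, "finger_gap": 0.004}, {"tx": 0.15, "ty": 0.0263, "tz": -0.1125, "yaw": -0.0716, "finger_gap": 0.004}, {"tx": 0.2, "ty": 0.035, "tz": -0.1125, "yaw": -0.0955, "finger_gap": 0.004}, {"tx": 0.25, "ty": 0.0438, "tz": -0.1125, "yaw": -0.1194, "finger_gap": 0.004}, {"tx": 0.28, "ty": 0.0488, "tz": -0.1125, "yaw": -0.1432, "finger_gap": 0.004}, {"tx": 0.28, "ty": 0.0488, "tz": -0.1125, "yaw": -0.1671, "finger_gap": 0.004}, {"tx": 0.28, "ty": 0.0488, "tz": -0.1125, "yaw": -0.191, "finger_gap": 0.004}, {"tx": 0.28, "ty": 0.0488, "tz": -0.1125, "yaw": -0.2149, "finger_gap": 0.004}, {"tx": 0.28, "ty": 0.0488, "tz": -0.1125, "yaw": -0.225, "finger_gap": 0.004}]'
python3 jog.py '[{"finger_gap": 0.004}, {"finger_gap": 0.004}, {"finger_gap": 0.004}]'
python3 - <<'E'
from h import *
c=snap('wrist','w6'); cv2.imwrite('pics/w6c.png',cv2.resize(c['img'][60:330,120:520,::-1],(800,540),interpolation=cv2.INTER_CUBIC))
E
```

```text
time: 11.25
ee_pos: [0.504, 0.3125, 0.1694]
eef_rot: [-0.088, 0.996, -0.0, -0.0]
ft_force: [0.8, 0.0, 0.2]
width: 0.0099
grip_force: 12.0
time: 11.55
ee_pos: [0.5041, 0.3125, 0.1695]
eef_rot: [-0.084, 0.996, 0.0, -0.0]
ft_force: [0.7, 0.1, 0.0]
width: 0.0096
grip_force: 12.0
```

View pics/w6c.png

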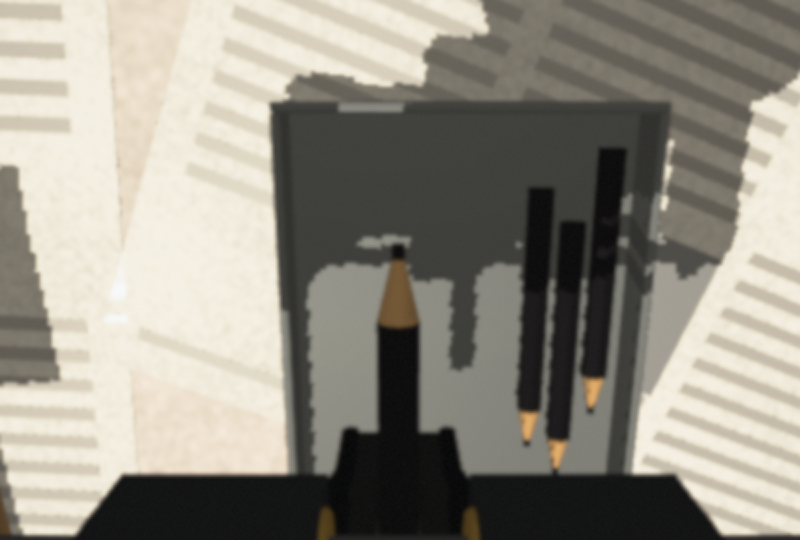

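The pencil is held square to the tray. The near rim corners are at (272,103) and (668,103) in the crop, and the fixed pencils' inner edge is at (519,410).

```bash
python3 - <<'E'
from h import *
c=load('w6'); s=r.read_state(); M=R.from_quat(s['eef_rot']); 
A=onz(c,[(256,111.5),(454,111.5)],.03); B=onz(c,[(379.5,265)],.012)
print('tool frame rel TCP',M.inv().apply(np.vstack([A,B])-s['ee_pos']).round(4).tolist(),M.as_matrix().round(3).tolist())
E
```

```text
tool frame rel TCP [[0.0894, -0.0457, 0.1395], [0.0895, 0.1008, 0.1395], [-0.0407, 0.0548, 0.1575]] [[-0.986, -0.168, -0.0], [-0.168, 0.986, 0.0], [0.0, 0.0, -1.0]]
```

Converted, 0.139 m is 0.1738, 0.04 m is 0.05.

```bash
python3 jog.py '[{"ty": 0.0063, "tz": 0.05, "finger_gap": 0.004}, {"ty": 0.0063, "tz": 0.1, "finger_gap": 0.004}, {"ty": 0.0063, "tz": 0.1375, "finger_gap": 0.004}, {"ty": 0.0063, "tz": 0.1563, "finger_gap": 0.004}, {"ty": 0.0063, "tz": 0.165, "finger_gap": 0.004}, {"ty": 0.0063, "tz": 0.1725, "finger_gap": 0.004}, {"ty": 0.0063, "tz": 0.1738, "finger_gap": 0.004}, {"ty": 0.0063, "tz": 0.1738, "finger_gap": 0.004}]'
python3 jog.py '[{"finger_gap": 0.026}, {"finger_gap": 0.026}, {"finger_gap": 0.026}]'
python3 jog.py '[{"tz": -0.0375, "finger_gap": 0.026}, {"tz": -0.1, "finger_gap": 0.026}, {"tz": -0.1625, "finger_gap": 0.026}, {"tz": -0.225, "finger_gap": 0.026}, {"tz": -0.2875, "finger_gap": 0.026}, {"tz": -0.35, "finger_gap": 0.06}, {"tz": -0.35, "finger_gap": 0.07}]'
python3 - <<'E'
from h import *
c=snap('wrist','w7'); t=snap('top','t7'); q=snap('scene','s7'); s=r.read_state(); print(s['ee_pos'],s['joint_positions'])
w=cv2.resize(c['img'][60:330,120:520],(400,270)); tt=cv2.resize(t['img'][180:310,270:390],(400,433),interpolation=cv2.INTER_CUBIC); ss=cv2.resize(q['img'][205:300,260:348],(400,432),interpolation=cv2.INTER_CUBIC)
w=np.vstack([w,np.zeros((163,400,3),'u1')]); 
cv2.imwrite('pics/c7.png',cv2.resize(np.hstack([tt[:432],ss]),(800,432))[:,:,::-1]); cv2.imwrite('pics/c7w.png',w[:,:,::-1])
g=c['img']; m=(g.max(2)<50).astype('u1'); n,l,st,ce=cv2.connectedComponentsWithStats(m)
for i in range(1,n):
    if 150<st[i,4]<2500: print(st[i],(R.from_quat(s['eef_rot']).inv().apply(onz(c,[st[i,:2],st[i,:2]+st[i,2:4]],.012)-s['ee_pos'])).round(3).tolist())
E
```

```text
time: 12.4
ee_pos: [0.5039, 0.3179, 0.0316]
eef_rot: [-0.085, 0.996, 0.0, 0.001]
ft_force: [0.0, -0.6, -0.1]
width: 0.0098
grip_force: 12.0
time: 12.7
ee_pos: [0.5035, 0.3176, 0.031]
eef_rot: [-0.085, 0.996, 0.0, 0.0]
ft_force: [-0.2, 0.3, 1.5]
width: 0.0235
grip_force: 0.0
time: 13.4
ee_pos: [0.5051, 0.3187, 0.3188]
eef_rot: [-0.085, 0.996, 0.003, 0.005]
ft_force: [-0.1, -0.4, -0.4]
width: 0.0351
grip_force: 0.0
[0.50310336 0.31739064 0.31034572] [-0.6479531   0.23840556  0.01023297  1.442709   -0.00253263  1.46052624
  1.10330963]
[443   0  31  16 441] [[0.203, 0.139, 0.298], [0.188, 0.174, 0.298]]
[  62   21   50   47 1785] [[0.184, -0.281, 0.298], [0.135, -0.233, 0.298]]
[378 124  13  79 579] [[0.073, 0.074, 0.298], [-0.024, 0.095, 0.298]]
[356 137   9  78 510] [[0.057, 0.048, 0.298], [-0.04, 0.063, 0.298]]
[366 149  10  77 500] [[0.043, 0.061, 0.298], [-0.055, 0.077, 0.298]]
[315 155   7  74 455] [[0.036, -0.001, 0.298], [-0.059, 0.007, 0.298]]
```

View pics/c7.png

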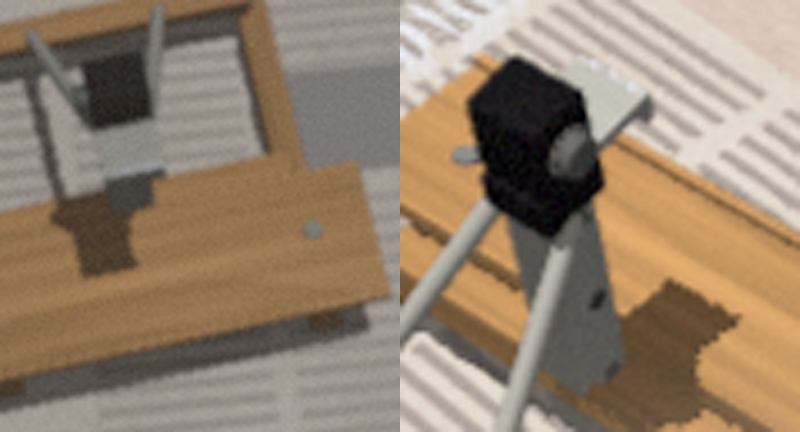

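Both objects are in their trays; the pencil lies clear of the fixed ones, and the ledge is empty. In c7 the button shows at (575,152) in the scene crop. Now I'll hover over the clamp for two wrist views.

Converted, -0.318 m is -0.3975, -0.18 m is -0.225, -0.06 rad is -0.0095.

```bash
python3 jog.py '[{"tx": -0.025, "ty": -0.0563, "yaw": -0.0095, "finger_gap": 0.07}, {"tx": -0.05, "ty": -0.1125, "yaw": -0.0095, "finger_gap": 0.07}, {"tx": -0.075, "ty": -0.1688, "yaw": -0.0095, "finger_gap": 0.07}, {"tx": -0.1, "ty": -0.225, "yaw": -0.0095, "finger_gap": 0.07}, {"tx": -0.125, "ty": -0.275, "yaw": -0.0095, "finger_gap": 0.07}, {"tx": -0.15, "ty": -0.325, "yaw": -0.0095, "finger_gap": 0.07}, {"tx": -0.175, "ty": -0.3688, "yaw": -0.0095, "finger_gap": 0.07}, {"tx": -0.2, "ty": -0.3975, "yaw": -0.0095, "finger_gap": 0.07}, {"tx": -0.2125, "ty": -0.3975, "yaw": -0.0095, "finger_gap": 0.07}, {"tx": -0.2125, "ty": -0.3975, "yaw": -0.0095, "finger_gap": 0.07}, {"tx": -0.2125, "ty": -0.3975, "yaw": -0.0095, "finger_gap": 0.07}, {"tx": -0.2125, "ty": -0.3975, "yaw": -0.0095, "finger_gap": 0.07}]'
python3 -c "
from h import *
snap('wrist','w8')"
python3 jog.py '[{"tx": 0.05, "finger_gap": 0.07}, {"tx": 0.075, "finger_gap": 0.07}, {"tx": 0.075, "finger_gap": 0.07}, {"tx": 0.075, "finger_gap": 0.07}]'
python3 - <<'E'
from h import *
snap('wrist','w9'); a,b=load('w8')['img'],load('w9')['img']
cv2.imwrite('pics/c8.png',np.hstack([a[60:360,220:420],b[60:360,220:420]]).repeat(2,0).repeat(2,1)[:,:,::-1])
s=r.read_state(); print(R.from_quat(s['eef_rot']).as_matrix().round(3).tolist(),s['ee_pos'])
E
```

```text
time: 14.75
ee_pos: [0.724, 0.0336, 0.3102]
eef_rot: [-0.115, 0.993, 0.0, -0.0]
ft_force: [-0.3, -0.5, 0.1]
width: 0.0704
grip_force: 0.0
time: 15.2
ee_pos: [0.666, 0.0197, 0.3114]
eef_rot: [-0.115, 0.993, 0.0, 0.001]
ft_force: [0.4, -0.2, -0.5]
width: 0.0698
grip_force: 0.0
[[-0.973, -0.229, 0.001], [-0.229, 0.973, 0.001], [-0.001, 0.0, -1.0]] [0.66635505 0.01988405 0.31100318]
```

View pics/c8.png

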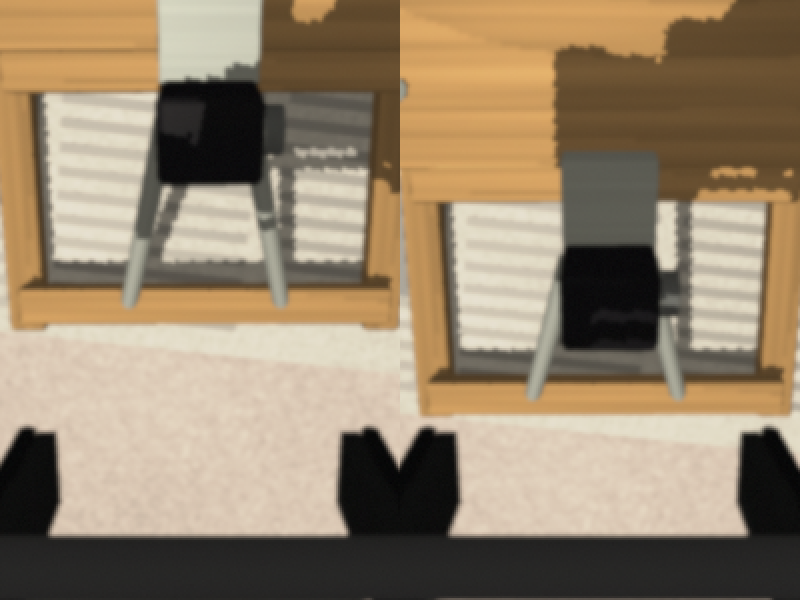

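The c8 crops show the block's back-top edge at (158,183)–(263,183) in w8 and (161,348)–(258,348) in w9, with the button on the right (+y side), centred at (274,128) in w8 and (269,292) in w9.

```bash
python3 - <<'E'
from h import *
A,B=load('w8'),load('w9'); f=lambda p:np.array(p,float)/2+[220,60]-.25
a=f([(158,183),(263,183),(284,128)]); b=f([(161,348),(258,348),(280,292)])
X=tri(A,a,B,b); print(X.round(4).tolist())
ex=np.array([.974,.226,0]);ey=np.array([-.226,.974,0]); m=np.sin(.2)*ex+[0,0,np.cos(.2)]; n=np.cos(.2)*ex-[0,0,np.sin(.2)]
c1=X[:2,:3].mean(0)-15*1e-3*n-.02*m; c2=X[2,:3]-.026*ey
o=np.array([.609,.010,0])+.19*m
print('from edge',c1.round(4),'from button',c2.round(4),'from ledge',o.round(4)); s=r.read_state()
print('scene btn pix',proj(load('s7'),[c1+.026*ey,c2+.026*ey,o+.026*ey]).round(1).tolist(),'seen 298.5 238.4')
for c in (c1,c2,o): print(tool(c))
print(R.from_quat(s['eef_rot']).inv().apply(np.array([m])*.1))
E
```

```text
[[0.6656, 0.0066, 0.1999, 0.0003], [0.6574, 0.0413, 0.2001, 0.0005], [0.6381, 0.0455, 0.1865, 0.0003]]
from edge [0.6433 0.0197 0.1834] from button [0.644  0.0202 0.1865] from ledge [0.6458 0.0185 0.1862]
scene btn pix [[301.7, 241.2], [301.5, 240.1], [300.1, 240.1]] seen 298.5 238.4
[0.02257485 0.00506175 0.12759483]
[0.02180658 0.00536775 0.12446284]
[0.02047627 0.00335041 0.12477149]
[[-1.99620109e-02 -2.35775930e-05 -9.79868342e-02]]
```

Careful with the scale: shifts go in shares of 0.8 m and turns go in shares of 2 pi rad. That gives: 0.121 m is 0.1513, 0.118 m is 0.1475.

```bash
python3 jog.py '[{"tx": 0.0275, "ty": 0.0069, "finger_gap": 0.07}, {"tx": 0.0275, "ty": 0.0069, "tz": 0.0375, "finger_gap": 0.07}, {"tx": 0.0275, "ty": 0.0069, "tz": 0.075, "finger_gap": 0.07}, {"tx": 0.0275, "ty": 0.0069, "tz": 0.1125, "finger_gap": 0.07}, {"tx": 0.0275, "ty": 0.0069, "tz": 0.1375, "finger_gap": 0.07}, {"tx": 0.0275, "ty": 0.0069, "tz": 0.1475, "finger_gap": 0.07}, {"tx": 0.0275, "ty": 0.0069, "tz": 0.1513, "finger_gap": 0.07}, {"tx": 0.0275, "ty": 0.0069, "tz": 0.1513, "finger_gap": 0.07}, {"tx": 0.0275, "ty": 0.0069, "tz": 0.1513, "finger_gap": 0.07}]' 25
python3 jog.py '[{"finger_gap": 0.03}, {"finger_gap": 0.03}, {"finger_gap": 0.03}, {"finger_gap": 0.03}, {"finger_gap": 0.03}, {"finger_gap": 0.03}, {"finger_gap": 0.03}, {"finger_gap": 0.03}]' 25
```

```text
time: 16.15
ee_pos: [0.6443, 0.0196, 0.1908]
eef_rot: [-0.115, 0.993, 0.0, 0.001]
ft_force: [0.0, -0.0, 0.5]
width: 0.0705
grip_force: 0.0
time: 16.95
ee_pos: [0.6439, 0.0191, 0.1898]
eef_rot: [-0.115, 0.993, -0.0, 0.0]
ft_force: [2.0, -1.8, 2.8]
width: 0.0364
grip_force: 25.0
```

Converted, -0.096 m is -0.12, -0.093 m is -0.1163.

```bash
python3 jog.py '[{"tx": -0.0025, "tz": -0.0125, "finger_gap": 0.03}, {"tx": -0.005, "tz": -0.025, "finger_gap": 0.03}, {"tx": -0.0075, "tz": -0.0363, "finger_gap": 0.03}, {"tx": -0.01, "tz": -0.0488, "finger_gap": 0.03}, {"tx": -0.0125, "tz": -0.0613, "finger_gap": 0.03}, {"tx": -0.015, "tz": -0.0738, "finger_gap": 0.03}, {"tx": -0.0175, "tz": -0.0863, "finger_gap": 0.03}, {"tx": -0.02, "tz": -0.0975, "finger_gap": 0.03}, {"tx": -0.0225, "tz": -0.11, "finger_gap": 0.03}, {"tx": -0.0238, "tz": -0.1163, "finger_gap": 0.03}, {"tx": -0.0244, "tz": -0.12, "finger_gap": 0.03}, {"tx": -0.0244, "tz": -0.12, "finger_gap": 0.03}]'
python3 jog.py '[{"finger_gap": 0.03}, {"finger_gap": 0.03}]'
```

```text
time: 18.15
ee_pos: [0.6627, 0.0235, 0.2859]
eef_rot: [-0.115, 0.993, -0.0, 0.0]
ft_force: [3.2, -4.3, -4.2]
width: 0.0363
grip_force: 25.0
time: 18.35
ee_pos: [0.6626, 0.0236, 0.2854]
eef_rot: [-0.115, 0.993, -0.0, 0.0]
ft_force: [3.9, -3.4, -1.7]
width: 0.0364
grip_force: 25.0
```

Converted, -0.002 m is -0.0025, -0.001 m is -0.0013.

```bash
for i in 1; do python3 jog.py '[{"tx": -0.0003, "tz": -0.0013, "finger_gap": 0.03}, {"tx": -0.0005, "tz": -0.0025, "finger_gap": 0.03}, {"tx": -0.0005, "tz": -0.0025, "finger_gap": 0.03}, {"tx": -0.0005, "tz": -0.0025, "finger_gap": 0.03}]'; done
python3 jog.py '[{"tx": -0.0003, "tz": -0.0013, "finger_gap": 0.03}, {"tx": -0.0004, "tz": -0.0019, "finger_gap": 0.03}, {"tx": -0.0004, "tz": -0.0019, "finger_gap": 0.03}, {"tx": -0.0004, "tz": -0.0019, "finger_gap": 0.03}]'
```

```text
time: 18.75
ee_pos: [0.663, 0.0236, 0.2874]
eef_rot: [-0.115, 0.993, -0.0, 0.0]
ft_force: [4.1, -4.5, -3.2]
width: 0.0365
grip_force: 25.0
time: 19.15
ee_pos: [0.6631, 0.0237, 0.2879]
eef_rot: [-0.115, 0.993, -0.0, -0.001]
ft_force: [5.2, -4.1, -6.9]
width: 0.0366
grip_force: 25.0
```

Converted, -0.001 m is -0.0013, -0.0002 m is -0.0003.

```bash
python3 jog.py '[{"tx": -0.0003, "tz": -0.0013, "finger_gap": 0.03}, {"tx": -0.0003, "tz": -0.0013, "finger_gap": 0.03}, {"tx": -0.0003, "tz": -0.0013, "finger_gap": 0.03}]' 28
python3 - <<'E'
from h import *
c=snap('scene','s10'); b=load('s7'); s=r.read_state(); print(s['ft_force'],s['width'],s['time'],s['ee_pos'])
# dark block mask, and predicted motion of the block's top-left corner
d=cv2.absdiff(c['img'],b['img']).max(2); 
ex=np.array([.974,.226,0]); m=np.sin(.2)*ex+[0,0,np.cos(.2)]; P=np.array([.644,.0197,.1855])
for k in (.09,.1): print(k,(proj(c,P+k*m)-proj(c,P)).round(1))
# template match of the aluminium lip patch / tube foot for shift
g0=cv2.cvtColor(b['img'],6); g1=cv2.cvtColor(c['img'],6)
for (x0,y0,x1,y1) in [(300,215,320,235),(296,214,318,234),(294,230,305,247)]:
    q=cv2.matchTemplate(g1[120:260,260:360],g0[y0:y1,x0:x1],cv2.TM_CCOEFF_NORMED); _,v,_,l=cv2.minMaxLoc(q); print(v,l[0]+260-x0,l[1]+120-y0)
E
```

```text
time: 19.45
ee_pos: [0.6631, 0.0236, 0.288]
eef_rot: [-0.115, 0.993, -0.0, -0.001]
ft_force: [6.1, -4.3, -12.5]
width: 0.0363
grip_force: 28.0
[  5.97902645  -4.86719494 -11.56521499] 0.03622263695147355 19.5 [0.66309757 0.02357343 0.28797601]
0.09 [[ -8.2 -36.1]]
0.1 [[ -9.1 -40.4]]
0.5497454404830933 -6 -4
0.870276927947998 42 -72
0.7777507901191711 -7 -9
```

```bash
python3 -c "
from bench import r, eyes, job
print(job.close_job())"
```

```text
the job is handed in; nothing more can be done
None
```

I laid the brush and the pencil in their trays and pulled the clamp up 100 mm to its top stop. The arm is holding it there with the button pressed in; I handed the job in at 19.5 s and got no verdict back.

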